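# Reload the tray feeder's spring-lift magazine

### The job

Reload the tray feeder: take the blue-capped cassette that stands in the grey rack, stand it against the edge of the feeder's base plate with its clear lid facing away from the plate, and tip it over so that it lies lid up on the black loading apron, and let go of it. Then take it again as it lies, put it lid up in the mouth of the spring magazine and press it down, firmly but without ramming it on the bottom, until both orange catches have snapped back over it and the cassette already inside is held below it. Leave the other cassettes, the tape reel and the board tray where they are.

Things in the scene. Friction and masses are not known exactly. Their poses are not given: they have to be found in the camera images.
- cassette_blue: The cassette to load: closed black box 30 mm thick (x), 60 wide (y), 110 long (z), 0.13-0.25 kg, bright blue cap on one end, clear lid over white trays with grey chips on one 60 x 110 face. Origin: centre of the capless end, its foot. +z runs to the cap, +x out of the lid. Starts standing on its foot in any rack slot, lid to the rack's +x, foot 5 mm and top 115 mm above the bench.
- cassette_blue_center (a point): Centre of the blue-capped cassette's box, 55 mm from its foot.
- lid (a point): Middle of the outer face of the blue-capped cassette's clear lid, 15 mm from the box centre along the cassette's +x.
- rack: Grey open-topped rack, fixed, 162 mm (x) by 74 mm (y), walls 44 mm high, floor 5 mm thick. Three slots along its x, centres at x = -50, 0, +50 mm, each 34 by 64 mm inside; about 70 mm of every cassette stands out. Origin: centre of its underside.
- cassette_yellow: Same cassette with a yellow cap, standing in another slot of the rack; leave it. Origin at its foot.
- cassette_white: Same cassette with a white cap, standing in the third slot of the rack; leave it. Origin at its foot.
- feeder: Tray feeder, fixed: aluminium base plate 160 mm (x) by 320 mm (y), 12 mm thick; the +y half is the loading apron with a black mat, the magazine stands at y = -65 mm and holds cassettes lying along y. Origin: centre of the underside. A cassette standing on the bench against the plate's +y edge, its top pushed towards -y, pivots over the edge and drops flat on the apron, centre near y = +117 mm.
- plate_edge (a point): Middle of the upper edge of the base plate's +y side (feeder x 0, y +160 mm, 12 mm above the bench). The side runs along the feeder's x for 160 mm.
- apron (a point): Centre of the loading apron, on its surface 12 mm above the bench (feeder x 0, y +110 mm).
- magazine (a point): On the magazine axis, level with the catches' undersides, 100 mm above the bench; axes as the feeder's. Four steel corner angles, 63.6 mm (x) by 113.6 mm (y) inside, 122 mm high, flared mouth up to 136 mm; the long sides are open for 81 mm between them, for fingers. A cassette let go in the mouth rests on the catches, underside about 116 mm up; pressed home, either end first, its top is at 100 mm.
- cassette_stock: A blue-capped cassette of the same size already lying in the magazine, lid up, its top held under the catches by the lift spring; it is pushed down 30 mm when the new one goes in. Its length is along its y. Origin: centre of its underside.
- stock_center (a point): Centre of the cassette already in the magazine, 15 mm above its underside.
- follower (a joint): Green spring-lifted platform under the stack, metres downwards: 0 at the start with one cassette, 0.030 with two under the catches, rubber bump stop at 0.035. The spring gives about 7 N at 0 and 400 N/m more; with the catches, pressing a cassette home peaks at 15 to 25 N. More than 50 N on the stack would damage the parts in it.
- catch_near (a joint): Orange spring catch at the magazine's apron end (+y), metres outwards: 0 = nose 8 mm over the cassette's end, 0.012 = fully pushed back. Nose 22 mm wide, steep slope above (up to 119 mm above the bench), flat below; 2 N at 0, 3.5 N pushed back. It snaps back to 0 once a cassette's top has gone below 100 mm.
- catch_far (a joint): The same catch at the other (-y) end.
- reel: White component tape reel, 178 mm across, 12 mm thick, lying flat on the bench; leave it. Origin: centre of its underside.
- board_tray: Black open tray 100 by 130 by 22 mm with a green circuit board in it; leave it. Origin: centre of its underside.

How it is judged:
By the outcome, as a careful person would: the job done as asked, in the order asked, and still so for the second after the job is handed in, with the robot touching nothing.
It also fails if it takes over 70 s, if anything falls off the work surface, if the arm or the gripper's body presses on something with over 40 N, if the wrist force passes 120 N, or if a joint passes its speed limit or range.

### The arm

A 6-joint arm with a two-finger parallel gripper is mounted at the origin on the work surface. World frame = base frame: x ahead of the robot, y to its left, z up, the work surface at z = 0. Lengths are in m, angles in rad, forces in N, time in s.
With the tool pointing down it reaches from about 0.35 to 0.775 m from the base axis. Payload 7.3 kg.
Tool frame: the origin (TCP) lies at the very end of the fingers, on their centre line; the grasp point (between the pads) lies grip_point_offset behind it (grip_point_offset is the distance from the TCP to the grasp point, in m); z points along the fingers, y is the direction in which the jaws open and shut (so a half turn about z gives the same grasp; the last joint's range is limited). The gripper opens to 92 mm and grips with 3 to 60 N. Pads are 19 mm wide; open, the fingers measure 130 mm over their backs; the gripper's body (75 mm by 190 mm) begins 47 mm behind the grasp point.
Start: joints at [1.028, 0.342, 1.524, -0, 1.275, -0.146], TCP at [0.203, 0.484, 0.227] pointing down, gripper open.
Joint ranges: [-2.53, 2.53], [-0.77, 2.02], [0.04, 2.7], [-1, 4.14], [0.28, 2.66], [-3.11, 3.11]. Speed limits (rad/s): [2.57, 2.57, 3.14, 3.14, 3.14, 3.14].

### API

Orientations are given as [roll, pitch, yaw] about the fixed x, y, z axes, in that order (R = Rz(yaw) Ry(pitch) Rx(roll)).
In Python, from cell import * gives the robot as it stands.
- The arm moves only by the shell command python3 -m inch 'ROWS' [OPENING] [FORCE]. ROWS is JSON, a list that holds one entry, the list of rows, each a list of 4 numbers: the shift along the tool's x, y, z in mm, then the turn about the tool's z in rad. In form: [[[x, y, z, roll], ...]]. A call has 1 to 10 rows; each row shifts and turns the commanded pose from where the row before left it, along the tool's axes as they then stand; what a row does not reach is not made up. A row lasts 1/8 s, in which the tool goes at most 62.5 mm and 10.7 degrees, less where a joint would pass 70% of its speed; a pose out of reach is approached as far as the arm can. A call with a gripper value outside its range is refused whole. OPENING is the closure, from -1 (fully open) to 1 (shut), set as the call begins (- or left out, the last holds). The fingers move at their own pace and stop on an object; FORCE is the grip in N (left out, the last holds). Time passes only in rows, so rows that do not move let the fingers close. It gives the time, the measured TCP pose, the force and the opening at its end, in the units of the state.
- observe(): the state, without advancing time (a new reading comes with each control period).
- read_camera(name): name is "side" or "top"; returns a dict with "img" (480x640x3 uint8, blue, green, red), "fx", "fy", "cx", "cy" (pixels), "k1" (the pictures are not rectified: a ray, as slopes to the right and down, at radius r is drawn at 1 + k1 r^2 times it, then the intrinsics apply), "eye" and "rotation" of the camera in the world. Camera axes: x right, y down, z forward; pixel columns grow to the right and rows downward; lengths in m; the calibration is good to about 2 mm. A picture is of the moment at which its call begins. There is no depth.
- hand_in(): hands the job in, once; it reports no verdict.
Trained networks look in the newest picture that a camera, given by its name, has taken for a name from the list of things; names that differ only in an ending like _2 or _b are one class to them, and where a whole thing is asked for, a point or a joint stands for the part that bears it (a point fixed in the world has none). Each returns a list of dicts, best first, with "conf" (0 to 1); they miss things now and then, are a little off and sometimes report something else, mostly with a low value. They report only what shows in the picture. A call takes as long as a camera call.
- boxes_of(camera, label): "at" ([row, column] in pixels, amid what is visible of it).
- place_of(camera, label): "at" ([row, column] in pixels: a listed point, or the origin of a listed thing).
The state is a dict: "time": time; "qpos": joint angles; "qvel": joint speeds; "joint_efforts": joint torques, N m; "tool_pos": TCP position; "tool_rot": TCP orientation; "contact_force": force on the tool from outside, world axes, zero at the start; "torque": the same for the moment, N m; "opening": finger opening in m.
Only numpy, scipy, OpenCV 4.12 (cv2) and the standard library are available. Lean on these libraries where they do the work, as an engineer would, in place of code of your own. Each camera call takes 0.05 s, during which the arm holds its last target. There are 200 camera calls.

## Working session

There is one attempt and no reset: what is moved stays moved. The work goes in short steps, Python scripts to look and compute and a shell command to move; the robot and the scene stay as the last step left them, time stands still between calls to the robot, and variables do not carry over. Pictures are saved under pics/ and viewed, about 8 in all and at most 12, crops included, and the job is handed in when it is done.

Rotation is roll/pitch/yaw; convert.

```bash
sed -i "s/np.array(c\['rotation'\])/Rm(c['rotation'])/g" h.py; cat >> h.py <<'E'
from scipy.spatial.transform import Rotation
def Rm(r): return Rotation.from_euler('xyz',np.array(r)).as_matrix()
E
python3 - <<'E'
from h import *
np.set_printoptions(precision=4,suppress=True)
for n in('top','side'):
    c=read_camera(n); cv2.imwrite(f'pics/{n}0.png',c['img']); print(n,c['fx'],c['k1'],c['eye'],c['rotation'],observe()['grip_point_offset'] if 'grip_point_offset' in observe() else globals().get('grip_point_offset'))
    for l,z in dict(cassette_blue=.005,cassette_blue_center=.06,lid=.06,rack=0,cassette_yellow=.005,cassette_white=.005,feeder=0,plate_edge=.012,apron=.012,magazine=.1,cassette_stock=.07,stock_center=.085,reel=0,board_tray=0).items():
        for p in place_of(n,l)[:2]: print(l,round(p['conf'],2),np.round(p['at'],1),onz(c,p['at'],z))
E
```

```text
top 597.9277394569496 -0.11585316225623703 [ 0.3219 -0.0434  1.579 ] [-2.9814 -0.0142 -1.5446] 0.0188
cassette_blue 0.88 [240.5 178.4] [0.5471 0.3188 0.005 ]
cassette_blue_center 0.76 [240.9 169.8] [0.5375 0.3285 0.06  ]
cassette_blue_center 0.17 [267.1 456.9] [ 0.4903 -0.4129  0.06  ]
lid 0.96 [233.  169.6] [0.5581 0.3304 0.06  ]
rack 0.81 [258.4 179.2] [0.4997 0.3148 0.    ]
rack 0.48 [252.2 366.6] [ 0.5306 -0.1843  0.    ]
cassette_yellow 0.72 [231.4 170.2] [0.5711 0.3426 0.005 ]
cassette_white 0.66 [262.5 178.8] [0.4881 0.3141 0.005 ]
feeder 0.84 [253.9 341. ] [ 0.5242 -0.1161  0.    ]
feeder 0.75 [264.6 178.9] [0.4831 0.3146 0.    ]
plate_edge 0.89 [249.2 278.7] [0.5305 0.0494 0.012 ]
apron 0.98 [251.9 296.9] [0.5247 0.0011 0.012 ]
apron 0.33 [260.7 178.5] [0.4922 0.3136 0.012 ]
magazine 0.58 [250.5 367.8] [ 0.5218 -0.1783  0.1   ]
cassette_stock 0.74 [234.1 167.6] [0.5536 0.3329 0.07  ]
cassette_stock 0.71 [254.1 371.1] [ 0.5168 -0.1896  0.07  ]
stock_center 0.61 [250.8 366.1] [ 0.5229 -0.1754  0.085 ]
reel 0.67 [268.9 459.3] [ 0.4923 -0.434   0.    ]
board_tray 0.87 [167.5 224
[... 236 characters left out ...]
ssette_yellow 0.71 [222.2 220.4] [0.4548 0.3188 0.005 ]
cassette_white 0.81 [217.9 235.1] [0.5016 0.3218 0.005 ]
cassette_white 0.44 [219.6 329.8] [0.7373 0.1778 0.005 ]
feeder 0.79 [296.7 321.5] [ 0.5322 -0.1159  0.    ]
plate_edge 0.6 [259.2 291.1] [0.5366 0.0399 0.012 ]
apron 0.84 [268.9 296.6] [ 0.5281 -0.0045  0.012 ]
magazine 0.71 [276.9 334.1] [ 0.5217 -0.1809  0.1   ]
cassette_stock 0.69 [287.4 334. ] [ 0.5243 -0.1781  0.07  ]
stock_center 0.62 [281.7 333.8] [ 0.5235 -0.1777  0.085 ]
reel 0.8 [395.6 392.2] [ 0.4921 -0.4321  0.    ]
reel 0.31 [280.  336.9] [ 0.5982 -0.0784  0.    ]
board_tray 0.7 [220.  232.5] [0.4932 0.3224 0.    ]
board_tray 0.64 [218.7 330.4] [0.7466 0.1892 0.    ]
```

View pics/top0.png

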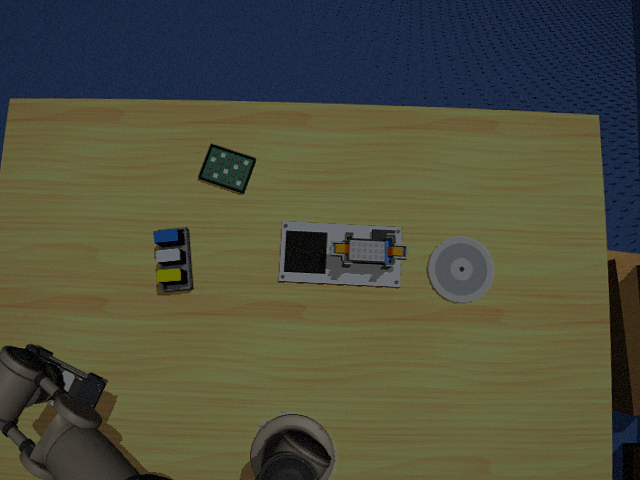

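View pics/side0.png

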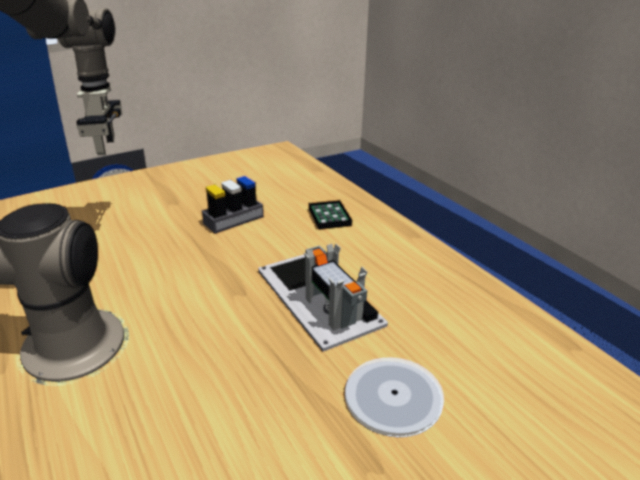

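Top picture: rack at about (260,172), with blue cap at (237,167), white at (255,170) and yellow at (275,169). Feeder plate spans rows 221–288, cols 279–403, with the apron at (252,305) and the magazine at (251,368). Side view agrees, and no white lid shows toward −x, so blue's lid faces +x. Next I measure the cap and the plate edges finely.

```bash
python3 - <<'E'
from h import *
np.set_printoptions(precision=4,suppress=True)
c=read_camera('top'); im=c['img']; s=read_camera('side')['img']
a=cv2.resize(im[218:300,148:198],None,fx=7,fy=7,interpolation=cv2.INTER_CUBIC)
b=cv2.resize(im[212:296,272:412],None,fx=5.6,fy=5.6,interpolation=cv2.INTER_CUBIC)
d=cv2.resize(s[165:240,195:275],None,fx=5,fy=5,interpolation=cv2.INTER_CUBIC)[:,:400]
cv2.imwrite('pics/a.png',cv2.resize(np.hstack([a[:375],d]),(760,380)))
cv2.imwrite('pics/b.png',b)
# cap masks
hsv=cv2.cvtColor(im,cv2.COLOR_BGR2HSV)
for n,sl in(('blue',(105,130)),('yellow',(22,35))):
    m=cv2.inRange(hsv,(sl[0],150,40),(sl[1],255,255)); m[:,:148]=0;m[:,198:]=0;m[:220]=0;m[300:]=0
    print(n,cv2.countNonZero(m)); 
    V=hsv[...,2][m>0]; print(np.histogram(V,8))
# world rectified map of z=.012 plate, 1px=0.5mm
def warp(z,x0,x1,y0,y1,k=1000):
    X,Y=np.meshgrid(np.arange(x0,x1,1/k),np.arange(y0,y1,1/k),indexing='ij')
    P=np.stack([X,Y,0*X+z],-1)-c['eye']; Q=P@Rm(c['rotation']); x=Q[...,:2]/Q[...,2:]; x=x*(1+c['k1']*(x**2).sum(-1,keepdims=True))
    return cv2.remap(im,(x[...,0]*c['fx']+c['cx']).astype(np.float32),(x[...,1]*c['fy']+c['cy']).astype(np.float32),cv2.INTER_CUBIC)
w=warp(.012,.42,.64,-.30,.07); w2=warp(.115,.43,.61,.27,.38)
o=np.zeros((440,800,3),np.uint8)
o[:440,:555]=cv2.resize(w[::-1,::-1],(555,330)).shape and cv2.resize(w[::-1,::-1],(555,440)) if 0 else 0
o[:330,:555]=cv2.resize(w[::-1,::-1],(555,330),interpolation=cv2.INTER_CUBIC)
o[:360,560:780]=cv2.resize(w2[::-1,::-1],(220,360),interpolation=cv2.INTER_CUBIC)
cv2.imwrite('pics/w.png',o)
E
```

```text
blue 282
(array([  4,   1,   2,   3,   0,  21, 231,  20]), array([ 41.   ,  50.875,  60.75 ,  70.625,  80.5  ,  90.375, 100.25 ,
       110.125, 120.   ]))
yellow 311
(array([  2,   4,   6,   8,   5,  38, 143, 105]), array([ 46.  ,  55.25,  64.5 ,  73.75,  83.  ,  92.25, 101.5 , 110.75,
       120.  ]))
```

View pics/w.png

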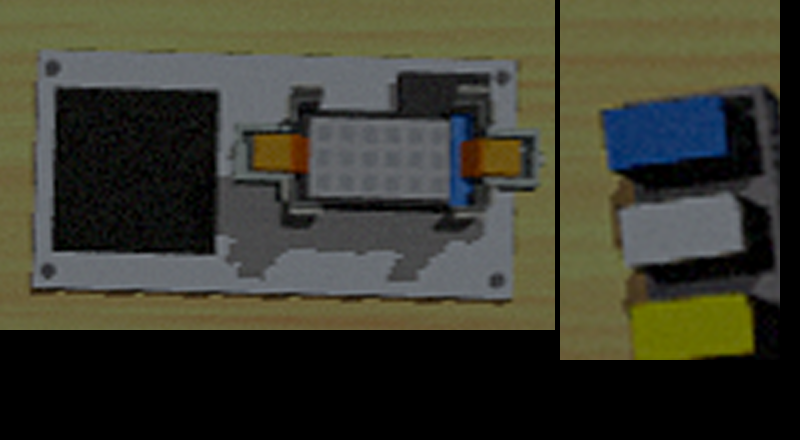

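View pics/a.png

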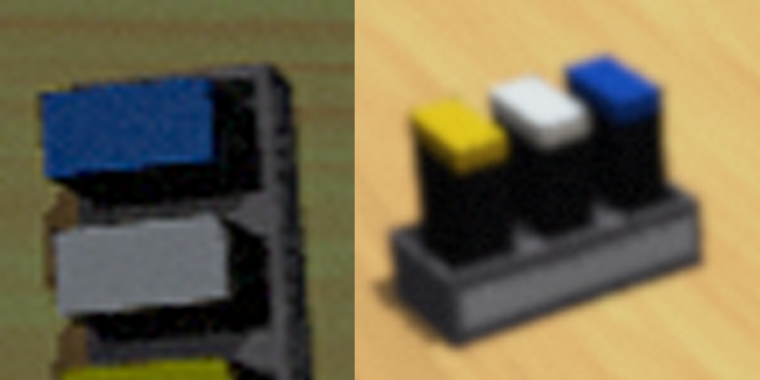

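The rectified view shows the plate with corners at about (41,52), (517,63), (511,299) and (32,290). The blue cap's corners are at (602,112), (724,95), (727,157) and (607,172). The side crop shows all wide faces toward the camera black, so the lids face +x. Next: numeric fits.

```bash
cat >> h.py <<'E'
def warp(c,z,x0,x1,y0,y1,k=1000):
    X,Y=np.meshgrid(np.arange(x0,x1,1/k),np.arange(y0,y1,1/k),indexing='ij')
    P=np.stack([X,Y,0*X+z],-1)-c['eye']; Q=P@Rm(c['rotation']); x=Q[...,:2]/Q[...,2:]; x=x*(1+c['k1']*(x**2).sum(-1,keepdims=True))
    return cv2.remap(c['img'],(x[...,0]*c['fx']+c['cx']).astype(np.float32),(x[...,1]*c['fy']+c['cy']).astype(np.float32),cv2.INTER_LINEAR)
def caprect(c,z,x0,x1,y0,y1,lo=(100,140,60),hi=(130,255,255)):
    w=warp(c,z,x0,x1,y0,y1); m=cv2.inRange(cv2.cvtColor(w,cv2.COLOR_BGR2HSV),lo,hi)
    cs=max(cv2.findContours(m,0,2)[0],key=cv2.contourArea)
    (v,u),s,a=cv2.minAreaRect(cs); bx=cv2.boxPoints(((v,u),s,a))
    return np.array([x0+u/1000,y0+v/1000]),s,a,np.stack([x0+bx[:,1]/1000,y0+bx[:,0]/1000],1)
E
python3 - <<'E'
from h import *
np.set_printoptions(precision=4,suppress=True)
c=read_camera('top'); s=read_camera('side')
print(caprect(c,.115,.5,.6,.27,.38,(100,140,90)))
print(caprect(s,.115,.5,.6,.27,.38,(100,140,140)))
from scipy.optimize import minimize
for cam,n in((c,'top'),(s,'side')):
    w=warp(cam,.012,.40,.65,-.32,.09); hsv=cv2.cvtColor(w,cv2.COLOR_BGR2HSV)
    m=(hsv[...,1]<(70)).astype(np.uint8)*255
    m=cv2.morphologyEx(m,cv2.MORPH_CLOSE,np.ones((9,9)))
    # edge: fit via saturation image contrast
    S=cv2.GaussianBlur(hsv[...,1].astype(np.float32),(5,5),0)
    def smp(p): return cv2.remap(S,((p[:,1]+.32)*1000).astype(np.float32)[None],((p[:,0]-.40)*1000).astype(np.float32)[None],1)[0]
    t=np.linspace(-.95,.95,80)
    def pts(q,d):
        X=.08+d;Y=.16+d
        P=np.concatenate([np.c_[t*.08,0*t+Y]]+([np.c_[0*t+X,t*.16],np.c_[0*t-X,t*.16],np.c_[t*.08,0*t-Y]]if n=='top' else [np.c_[0*t-X,t*.16],np.c_[t*.08,0*t-Y]]))
        R=np.array([[np.cos(q[2]),-np.sin(q[2])],[np.sin(q[2]),np.cos(q[2])]]); return P@R.T+q[:2]
    f=lambda q:-np.sum(np.clip(smp(pts(q,.003))-smp(pts(q,-.003)),-60,60))
    best=min((minimize(f,[.5227+a,-.1135+b,y],method='Nelder-Mead',options=dict(initial_simplex=[[.5227+a,-.1135+b,y],[.526+a,-.1135+b,y],[.5227+a,-.11+b,y],[.5227+a,-.1135+b,y+.02]])) for a in(-.003,0,.003) for b in(-.003,0,.003) for y in(-.035,-.02)),key=lambda r:r.fun)
    print(n,best.x,best.fun)
E
```

```text
(array([0.5433, 0.327 ]), (29.4156436920166, 58.26559829711914), 81.8698959350586, array([[0.5328, 0.2961],
       [0.5246, 0.3538],
       [0.5537, 0.358 ],
       [0.562 , 0.3003]], dtype=float32))
(array([0.5418, 0.3223]), (24.41045570373535, 54.76588439941406), 82.23483276367188, array([[0.5334, 0.2936],
       [0.526 , 0.3478],
       [0.5502, 0.3511],
       [0.5576, 0.2968]], dtype=float32))
top [ 0.5241 -0.1127 -0.0187] -17291.412109375
side [ 0.5174 -0.1176 -0.0235] -11971.9345703125
```

```bash
python3 -m inch '[[[-47,-2,0,0],[-47,-2,0,0],[-47,-2,0,0],[-47,-2,0,0],[-47,-2,0,0],[-47,-2,0,0],[-47,-1,0,0],[-45,0,0,0]]]' -1 20; python3 -m inch '[[[0,0,0,0.18],[0,0,0,0.18],[0,0,0,0.18],[0,0,0,0.18],[0,0,0,0.18],[0,0,0,0.18],[0,0,0,0.18],[0,0,0,0.18],[0,0,0,0.18],[0,0,0,0.18]]]'; python3 -m inch '[[[0,0,0,0.18],[0,0,0,0.18],[0,0,0,0.18],[0,0,0,0.18],[0,0,0,0.084],[0,0,0,0],[0,0,0,0]]]'
```

```text
time: 2.8
tool_pos: [0.5442, 0.3269, 0.2267]
tool_rot: [3.141, -0.0, 2.744]
contact_force: [0.3, 0.6, -0.5]
opening: 0.0919
time: 4.05
tool_pos: [0.5428, 0.3277, 0.2266]
tool_rot: [-3.141, 0.0, 0.939]
contact_force: [0.5, 0.2, -1.0]
opening: 0.0916
time: 4.92
tool_pos: [0.5428, 0.3277, 0.2267]
tool_rot: [-3.142, 0.0, 0.143]
contact_force: [0.1, -0.2, 0.7]
opening: 0.0917
```

```bash
python3 -m inch '[[[0,0,40,0],[0,0,40,0],[0,0,40,0],[0,0,25,0],[0,0,14,0],[0,0,0,0]]]'; python3 -m inch '[[[0,0,0,0],[0,0,0,0],[0,0,0,0],[0,0,0,0],[0,0,0,0],[0,0,0,0]]]' 1 20
```

```text
time: 5.68
tool_pos: [0.5426, 0.3276, 0.0671]
tool_rot: [3.141, 0.001, 0.141]
contact_force: [-0.1, 0.7, 0.2]
opening: 0.0916
time: 6.42
tool_pos: [0.5431, 0.328, 0.0683]
tool_rot: [-3.141, -0.001, 0.141]
contact_force: [-0.4, 1.7, 4.1]
opening: 0.06
```

```bash
python3 -m inch '[[[0,0,-15,0],[0,0,-25,0],[0,0,-30,0],[0,0,-30,0],[0,0,-15,0],[0,0,0,0]]]'; python3 -m inch '[[[0,-40,0,0],[0,0,0,-0.17],[0,0,0,-0.17],[0,0,0,-0.17],[0,0,0,-0.17],[0,0,0,-0.17],[0,0,0,-0.17],[0,0,0,-0.17],[0,0,0,-0.17],[0,0,0,-0.05]]]'
```

```text
time: 7.18
tool_pos: [0.5431, 0.3277, 0.1836]
tool_rot: [-3.141, -0.002, 0.141]
contact_force: [1.0, -0.4, -2.6]
opening: 0.0604
time: 8.43
tool_pos: [0.5364, 0.3668, 0.1806]
tool_rot: [-3.138, 0.002, 1.554]
contact_force: [-0.3, 0.0, -2.7]
opening: 0.0599
```

```bash
python3 -m inch '[[[-30,-4,0,0],[-45,0,0,0],[-45,0,0,0],[-45,0,0,0],[-45,0,0,0],[-40,0,0,0],[-20,0,0,0],[0,0,0,0]]]'; python3 -m inch '[[[0,0,40,0],[0,0,40,0],[0,0,20,0],[0,0,5,0],[0,0,0,0],[0,0,0,0]]]'; python3 - <<'E'
from h import *
np.set_printoptions(precision=4,suppress=True)
c=read_camera('top');s=read_camera('side')
for n,k in(('top',c),('side',s)):
    for l in('cassette_blue','lid','plate_edge'):
        for p in place_of(n,l)[:1]: print(n,l,p['conf'],onz(k,p['at'],{'cassette_blue':.01,'lid':.065,'plate_edge':.012}[l]))
a=cv2.resize(c['img'][215:275,255:335],None,fx=5,fy=5,interpolation=2)
b=cv2.resize(s['img'][195:285,240:340],None,fx=4,fy=300/90,interpolation=2)
cv2.imwrite('pics/p1.png',np.hstack([a,b]))
E
```

```text
time: 9.43
tool_pos: [0.5275, 0.0966, 0.1819]
tool_rot: [-3.14, -0.0, 1.549]
contact_force: [-0.8, 0.5, -1.9]
opening: 0.0598
time: 10.18
tool_pos: [0.5285, 0.0978, 0.0787]
tool_rot: [3.14, -0.0, 1.551]
contact_force: [1.3, -1.0, -2.2]
opening: 0.06
top plate_edge 0.81 [0.5276 0.0488 0.012 ]
side cassette_blue 0.79 [0.5225 0.0927 0.01  ]
side lid 0.73 [0.5368 0.1313 0.065 ]
side plate_edge 0.69 [0.5372 0.0475 0.012 ]
```

View pics/p1.png

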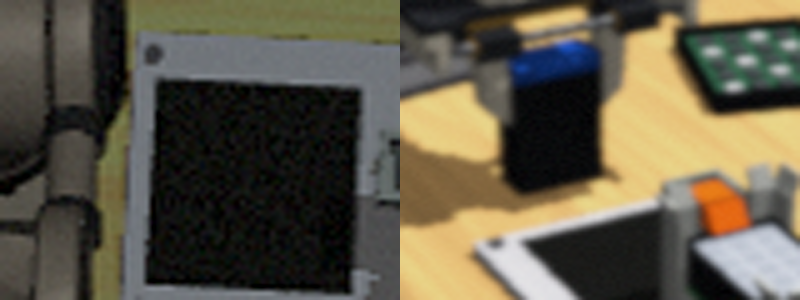

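Cassette hangs upright between the fingers, black back toward the plate edge, foot clear of the bench. I lower it nearly to the bench and bring it to the edge.

```bash
python3 -m inch '[[[0,0,8,0],[0,0,3,0],[-12,0,0,0],[-12,0,0,0],[-4,0,0,0],[0,0,0,0]]]'; python3 -m inch '[[[-2,0,0,0],[0,0,0,0],[-2,0,0,0],[0,0,0,0]]]';python3 -m inch '[[[-2,0,0,0],[0,0,0,0]]]';python3 -m inch '[[[-2,0,0,0],[0,0,0,0]]]'
```

```text
time: 11.32
tool_pos: [0.5274, 0.0689, 0.0669]
tool_rot: [3.141, -0.0, 1.55]
contact_force: [0.1, -0.5, -2.3]
opening: 0.0598
time: 11.82
tool_pos: [0.5272, 0.0655, 0.0667]
tool_rot: [3.142, -0.0, 1.551]
contact_force: [0.5, 0.4, -2.3]
opening: 0.0596
time: 12.08
tool_pos: [0.5271, 0.0633, 0.0667]
tool_rot: [3.142, -0.0, 1.551]
contact_force: [-0.6, -0.3, -2.3]
opening: 0.06
time: 12.32
tool_pos: [0.5271, 0.0617, 0.0668]
tool_rot: [3.142, -0.001, 1.55]
contact_force: [-0.2, 2.0, -1.4]
opening: 0.0597
```

```bash
python3 -m inch '[[[-0.5,0,1.5,0],[0,0,1,0],[0,0,0,0]]]';python3 -m inch '[[[0,0,1,0],[0,0,0,0]]]'
```

```text
time: 12.7
tool_pos: [0.5273, 0.0615, 0.0643]
tool_rot: [3.141, -0.001, 1.551]
contact_force: [0.4, 5.1, -0.2]
opening: 0.0599
time: 12.95
tool_pos: [0.5274, 0.0615, 0.0634]
tool_rot: [3.141, -0.001, 1.551]
contact_force: [0.2, 5.5, -0.3]
opening: 0.0595
```

```bash
python3 -m inch '[[[0.5,0,1,0],[0,0,0,0]]]';python3 -m inch '[[[0,0,0,0],[0,0,0,0],[0,0,0,0],[0,0,0,0]]]' -1; python3 -m inch '[[[0,0,-30,0],[0,0,-40,0],[0,0,-30,0],[0,0,0,0]]]'; python3 - <<'E'
from h import *
np.set_printoptions(precision=4,suppress=True)
s=read_camera('side'); c=read_camera('top')
a=cv2.resize(c['img'][215:275,255:335],None,fx=5,fy=5,interpolation=2)
b=cv2.resize(s['img'][195:285,240:340],None,fx=4,fy=300/90,interpolation=2)
cv2.imwrite('pics/p2.png',np.hstack([a,b]))
E
```

```text
time: 13.2
tool_pos: [0.5274, 0.0616, 0.0633]
tool_rot: [3.14, -0.0, 1.551]
contact_force: [-2.2, 3.2, 9.2]
opening: 0.0599
time: 13.7
tool_pos: [0.527, 0.0613, 0.0621]
tool_rot: [-3.141, 0.0, 1.551]
contact_force: [-0.4, 0.8, 0.1]
opening: 0.0907
time: 14.2
tool_pos: [0.5285, 0.0614, 0.1645]
tool_rot: [3.136, 0.0, 1.551]
contact_force: [0.2, 0.3, -0.5]
opening: 0.0917
```

View pics/p2.png

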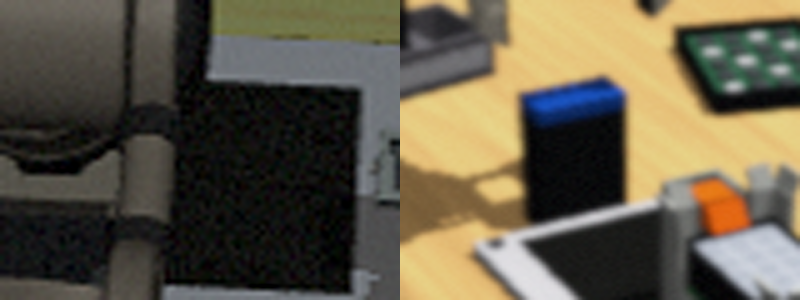

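Standing free against the plate edge, back to the plate. I go round behind it with fingers shut and push the top over.

```bash
python3 -m inch '[[[40,0,0,0],[20,0,0,0],[0,0,0,0],[0,0,25,0],[0,0,30,0],[0,0,20,0],[0,0,0,0]]]' 1 20; python3 -m inch '[[[-12,0,0,0],[-10,0,0,0],[-6,0,0,0],[-4,0,0,0],[-4,0,0,0],[-4,0,0,0],[-4,0,0,0],[-4,0,0,0]]]'
```

```text
time: 15.18
tool_pos: [0.5271, 0.1205, 0.0855]
tool_rot: [-3.138, 0.001, 1.55]
contact_force: [-1.0, -0.2, -0.3]
opening: 0.0261
time: 16.18
tool_pos: [0.5273, 0.0733, 0.0872]
tool_rot: [-3.142, -0.0, 1.551]
contact_force: [0.7, 0.1, 1.2]
opening: 0.0008
```

```bash
python3 -m inch '[[[-4,0,0,0],[-4,0,0,0],[-4,0,0,0],[-4,0,0,0]]]'; python3 - <<'E'
from h import *
s=read_camera('side')
cv2.imwrite('pics/p3.png',cv2.resize(s['img'][195:285,240:340],None,fx=4,fy=4,interpolation=2))
E
```

```text
time: 16.68
tool_pos: [0.5269, 0.0572, 0.0872]
tool_rot: [-3.141, -0.0, 1.551]
contact_force: [-0.0, -0.5, -0.6]
opening: 0.0005
```

View pics/p3.png

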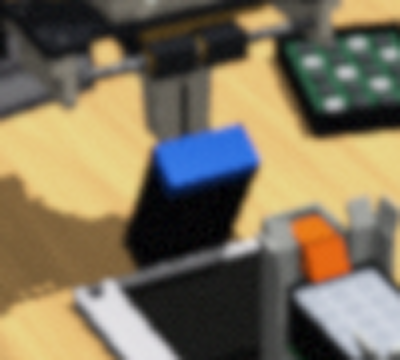

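Cassette leans over the edge, tilting toward the apron. Keep pushing.

```bash
python3 -m inch '[[[-4,0,0,0],[-4,0,0,0],[-4,0,0,0],[-4,0,0,0],[-4,0,0,0],[0,0,0,0],[0,0,0,0],[0,0,0,0]]]'; python3 - <<'E'
from h import *
s=read_camera('side')
cv2.imwrite('pics/p4.png',cv2.resize(s['img'][195:315,240:360],None,fx=4,fy=4,interpolation=2))
E
```

```text
time: 17.73
tool_pos: [0.5266, 0.0376, 0.0872]
tool_rot: [3.142, -0.0, 1.551]
contact_force: [-0.0, -0.2, 0.7]
opening: 0.0002
```

View pics/p4.png

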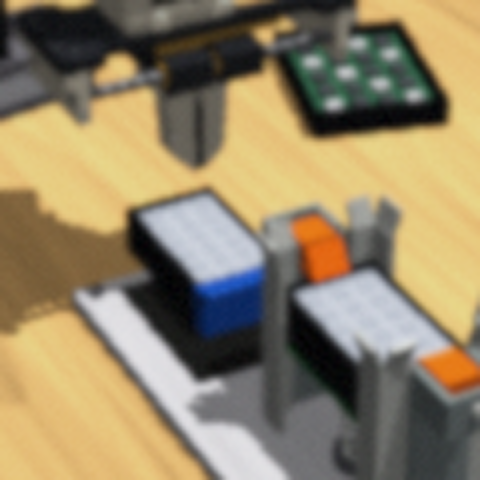

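It lies lid up on the apron, cap toward the magazine. Raise, clear the view, open, measure.

```bash
python3 -m inch '[[[0,0,-40,0],[40,0,-40,0],[50,0,-20,0],[50,0,0,0],[50,0,0,0],[40,0,0,0],[0,0,0,0]]]' -1; python3 - <<'E'
from h import *
np.set_printoptions(precision=4,suppress=True)
c=read_camera('top');s=read_camera('side')
for n,k in(('top',c),('side',s)):
    for l,z in(('cassette_blue_center',.027),('lid',.042),('magazine',.1),('stock_center',.085)):
        for p in place_of(n,l)[:2]: print(n,l,round(p['conf'],2),onz(k,p['at'],z))
w=warp(c,.042,.43,.62,-.28,.09); w1=warp(c,.1,.43,.62,-.28,.09)
o=np.vstack([cv2.resize(w[::-1,::-1],None,fx=2,fy=1.5,interpolation=2),cv2.resize(w1[::-1,::-1],None,fx=2,fy=1.5,interpolation=2)])
cv2.imwrite('pics/q.png',cv2.convertScaleAbs(cv2.resize(o,(740,570)),alpha=1.7))
E
```

```text
time: 18.65
tool_pos: [0.5306, 0.27, 0.1869]
tool_rot: [-3.141, -0.0, 1.555]
contact_force: [0.6, -0.8, 0.0]
opening: 0.0661
top cassette_blue_center 0.58 [0.521  0.0155 0.027 ]
top lid 0.81 [0.5178 0.0245 0.042 ]
top lid 0.21 [0.5303 0.0613 0.042 ]
top magazine 0.96 [ 0.5236 -0.1803  0.1   ]
top magazine 0.66 [0.7252 0.1872 0.1   ]
top stock_center 0.95 [ 0.5175 -0.1813  0.085 ]
top stock_center 0.6 [ 0.5065 -0.007   0.085 ]
side cassette_blue_center 0.87 [0.5304 0.0169 0.027 ]
side cassette_blue_center 0.62 [0.4336 0.2869 0.027 ]
side lid 0.67 [0.5271 0.0275 0.042 ]
side magazine 0.9 [ 0.5248 -0.1802  0.1   ]
side stock_center 0.77 [ 0.5265 -0.1749  0.085 ]
side stock_center 0.36 [0.4435 0.1786 0.085 ]
```

View pics/q.png

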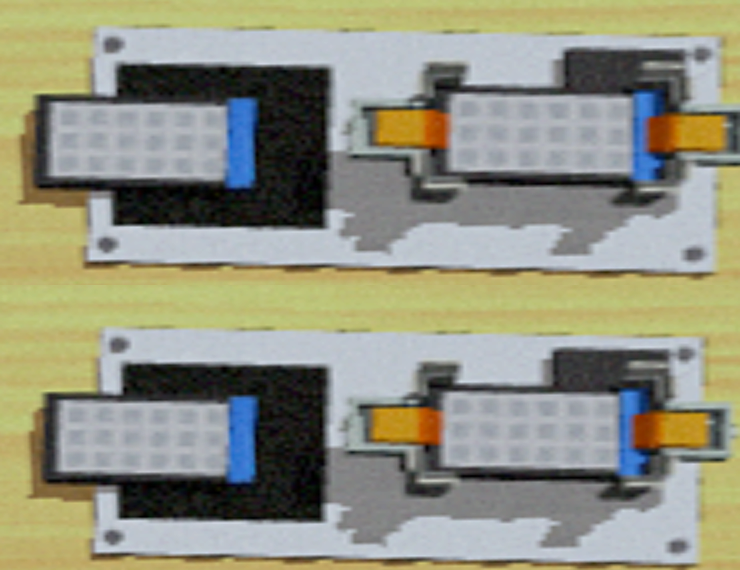

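Cassette lies lid up, cols 38–257 in the upper warp, so its centre is about (0.5266, 0.0163). Fit, catches and networks all put the magazine axis near (0.5228, −0.1785). Regrasp across the width.

```bash
python3 -m inch '[[[-40,0,0,0],[-50,0,0,0],[-50,0,0,0],[-50,0,0,0],[-40,0,0,0],[-24,0,0,0],[0,0,0,0]]]'; python3 -m inch '[[[0,0,40,0],[0,0,40,0],[0,0,40,0],[0,0,30,0],[0,0,15,0],[0,0,0,0],[0,0,0,0]]]'
```

```text
time: 20.02
tool_pos: [0.5261, 0.0118, 0.1874]
tool_rot: [3.141, 0.0, 1.548]
contact_force: [-0.6, -0.6, 0.2]
opening: 0.092
time: 20.9
tool_pos: [0.527, 0.0136, 0.0234]
tool_rot: [3.139, 0.0, 1.551]
contact_force: [0.1, -0.8, 0.7]
opening: 0.0918
```

```bash
python3 -m inch '[[[2.5,0,3,0],[0,0,1.5,0],[0,0,0,0]]]'; python3 -m inch '[[[0,0,0,0],[0,0,0,0],[0,0,0,0],[0,0,0,0],[0,0,0,0],[0,0,0,0]]]' 1 25;  python3 -m inch '[[[0,0,-20,0],[0,0,-40,0],[0,0,-40,0],[0,0,-40,0],[0,0,-20,0],[0,0,0,0],[0,0,0,0]]]'
```

```text
time: 21.28
tool_pos: [0.5262, 0.016, 0.0179]
tool_rot: [3.141, -0.0, 1.551]
contact_force: [-0.1, 0.3, 0.1]
opening: 0.0917
time: 22.02
tool_pos: [0.5262, 0.016, 0.0177]
tool_rot: [3.141, -0.0, 1.551]
contact_force: [-0.3, -0.1, -0.1]
opening: 0.06
time: 22.9
tool_pos: [0.5253, 0.0161, 0.1764]
tool_rot: [-3.139, -0.0, 1.551]
contact_force: [-0.3, -0.8, -2.0]
opening: 0.0598
```

```bash
python3 -m inch '[[[-30,0,0,0],[-45,0,0,0],[-45,1,0,0],[-45,0,0,0],[-20,0,0,0],[-9.5,0.4,0,0],[0,0,0,0],[0,0,0,0]]]'; python3 - <<'E'
from h import *
np.set_printoptions(precision=4,suppress=True)
s=read_camera('side')
for l in('cassette_blue_center','magazine','lid'):
    for p in place_of('side',l)[:2]: print(l,round(p['conf'],2),p['at'],onz(s,p['at'],{'cassette_blue_center':.186,'magazine':.1,'lid':.2}[l]))
o=observe(); print(o['tool_pos'],o['tool_rot'])
cv2.imwrite('pics/r.png',cv2.resize(s['img'][190:340,270:410],None,fx=4,fy=4,interpolation=2))
E
```

```text
time: 23.9
tool_pos: [0.5237, -0.1772, 0.1776]
tool_rot: [-3.141, -0.001, 1.552]
contact_force: [0.1, 0.2, -2.9]
opening: 0.0595
cassette_blue_center 0.97 [240.0, 335.7] [ 0.5256 -0.1755  0.186 ]
magazine 0.76 [275.4, 332.9] [ 0.5224 -0.1751  0.1   ]
lid 0.94 [229.7, 336.7] [ 0.5361 -0.162   0.2   ]
lid 0.39 [222.8, 234.2] [ 0.3672 -0.0346  0.2   ]
[ 0.5238 -0.1777  0.1778] [ 3.1413 -0.0001  1.5519]
```

View pics/r.png

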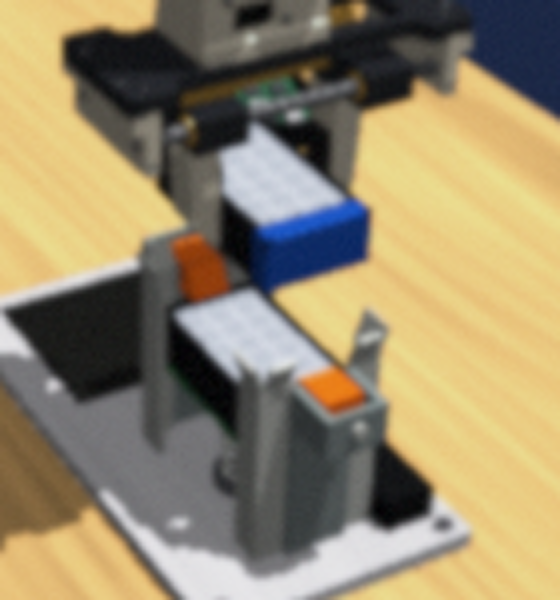

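Level and lined up over the mouth. Descend with force checks.

```bash
python3 -m inch '[[[-0.8,-0.9,15,0],[0,0,12,0],[0,0,5,0],[0,0,0,0],[0,0,0,0]]]'; python3 -m inch '[[[0,0,3,0],[0,0,3,0],[0,0,0,0],[0,0,0,0]]]';  python3 -m inch '[[[0,0,3,0],[0,0,3,0],[0,0,0,0],[0,0,0,0]]]'
```

```text
time: 24.72
tool_pos: [0.523, -0.1795, 0.146]
tool_rot: [3.141, 0.0, 1.551]
contact_force: [-0.5, 0.1, -1.8]
opening: 0.0599
time: 25.22
tool_pos: [0.5228, -0.1793, 0.1397]
tool_rot: [3.142, -0.0, 1.551]
contact_force: [0.8, 0.7, -2.0]
opening: 0.0599
time: 25.72
tool_pos: [0.5228, -0.1793, 0.1337]
tool_rot: [3.142, -0.0, 1.551]
contact_force: [0.5, 0.5, -2.4]
opening: 0.0597
```

```bash
python3 -m inch '[[[0.5,0,2,0],[0,0,2,0],[0,0,0,0],[0,0,0,0]]]'; python3 -m inch '[[[0,0,2,0],[0,0,2,0],[0,0,0,0]]]';  python3 -m inch '[[[0,0,2,0],[0,0,1,0],[0,0,0,0]]]'
```

```text
time: 26.22
tool_pos: [0.5228, -0.1788, 0.1297]
tool_rot: [3.142, -0.0, 1.551]
contact_force: [-0.2, 0.4, -1.7]
opening: 0.0601
time: 26.6
tool_pos: [0.5226, -0.1787, 0.1255]
tool_rot: [-3.141, -0.0, 1.551]
contact_force: [0.3, -0.6, -2.7]
opening: 0.06
time: 26.98
tool_pos: [0.523, -0.1792, 0.1231]
tool_rot: [3.141, 0.001, 1.551]
contact_force: [0.2, -2.7, 1.0]
opening: 0.0599
```

```bash
python3 -m inch '[[[-0.5,0,1,0],[0,0,1,0],[0,0,0,0]]]'; python3 -m inch '[[[0,0,0,0],[0,0,0,0],[0,0,0,0],[0,0,0,0]]]' -1;  python3 -m inch '[[[0,0,-15,0],[0,0,-30,0],[0,0,-35,0],[0,0,0,0],[0,0,0,0]]]'; python3 - <<'E'
from h import *
s=read_camera('side')
cv2.imwrite('pics/s.png',cv2.resize(s['img'][220:340,270:410],None,fx=4,fy=4,interpolation=2))
E
```

```text
time: 27.35
tool_pos: [0.5231, -0.1798, 0.1211]
tool_rot: [3.14, 0.001, 1.551]
contact_force: [-0.5, -3.5, 2.8]
opening: 0.0596
time: 27.85
tool_pos: [0.5227, -0.1791, 0.1205]
tool_rot: [-3.141, -0.0, 1.551]
contact_force: [-0.5, -0.4, -0.2]
opening: 0.0908
time: 28.48
tool_pos: [0.5225, -0.1792, 0.2009]
tool_rot: [3.141, -0.0, 1.551]
contact_force: [0.3, 0.9, -0.4]
opening: 0.092
```

View pics/s.png

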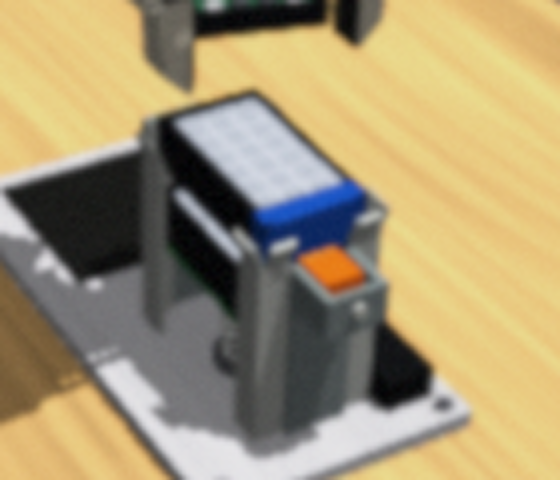

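Cassette rests level in the mouth on the catches (cap edge at ~(205,310)). Press with the fingers shut, at the centre.

```bash
python3 -m inch '[[[0,0,0,0],[0,0,0,0],[0,0,15,0],[0,0,20,0],[0,0,10,0],[0,0,0,0],[0,0,0,0]]]' 1 20; python3 -m inch '[[[0,0,4,0],[0,0,3,0],[0,0,3,0],[0,0,3,0],[0,0,0,0]]]'; python3 -m inch '[[[0,0,3,0],[0,0,3,0],[0,0,3,0],[0,0,0,0]]]'
```

```text
time: 29.4
tool_pos: [0.5231, -0.1795, 0.1561]
tool_rot: [3.141, 0.0, 1.551]
contact_force: [0.7, -0.3, 0.2]
opening: 0.0265
time: 30.02
tool_pos: [0.5234, -0.1797, 0.1438]
tool_rot: [3.139, 0.001, 1.551]
contact_force: [-0.6, 0.4, 6.1]
opening: 0.0004
time: 30.52
tool_pos: [0.5239, -0.1804, 0.1351]
tool_rot: [3.138, 0.002, 1.551]
contact_force: [0.4, -2.7, 4.7]
opening: 0.0004
```

```bash
python3 -m inch '[[[0,0,3,0],[0,0,3,0],[0,0,3,0],[0,0,0,0]]]'; python3 -m inch '[[[0,0,3,0],[0,0,3,0],[0,0,3,0],[0,0,0,0]]]'
```

```text
time: 31.02
tool_pos: [0.5237, -0.1792, 0.1255]
tool_rot: [3.139, 0.0, 1.551]
contact_force: [1.7, 1.9, 5.3]
opening: 0.0003
time: 31.52
tool_pos: [0.5237, -0.1792, 0.1168]
tool_rot: [3.139, 0.0, 1.551]
contact_force: [-0.0, 2.0, 7.1]
opening: 0.0
```

```bash
python3 -m inch '[[[0,0,3,0],[0,0,3,0],[0,0,3,0],[0,0,0,0]]]'; python3 -m inch '[[[0,0,3,0],[0,0,2,0],[0,0,0,0],[0,0,0,0]]]'; python3 -m inch '[[[0,0,1.5,0],[0,0,1,0],[0,0,0,0],[0,0,0,0]]]'
```

```text
time: 32.02
tool_pos: [0.5238, -0.1792, 0.1083]
tool_rot: [3.138, 0.001, 1.551]
contact_force: [0.1, 3.1, 10.2]
opening: 0.0004
time: 32.52
tool_pos: [0.5238, -0.1793, 0.1037]
tool_rot: [3.138, 0.001, 1.551]
contact_force: [-1.4, 2.9, 14.4]
opening: 0.0005
time: 33.02
tool_pos: [0.5238, -0.1793, 0.1007]
tool_rot: [3.139, 0.001, 1.551]
contact_force: [-1.4, 1.7, 11.5]
opening: 0.0002
```

```bash
python3 -m inch '[[[0,0,1,0],[0,0,1,0],[0,0,0,0],[0,0,0,0]]]'; python3 -m inch '[[[0,0,1,0],[0,0,0,0],[0,0,0,0]]]'
```

```text
time: 33.52
tool_pos: [0.5239, -0.1793, 0.0991]
tool_rot: [3.138, 0.001, 1.551]
contact_force: [-1.7, 3.2, 13.6]
opening: -0.0001
time: 33.9
tool_pos: [0.5238, -0.1793, 0.0982]
tool_rot: [3.138, 0.001, 1.551]
contact_force: [-2.3, 3.0, 14.0]
opening: 0.0005
```

```bash
python3 -m inch '[[[0,0,1,0],[0,0,0.5,0],[0,0,0,0],[0,0,0,0]]]'; python3 -m inch '[[[0,0,-4,0],[0,0,-4,0],[0,0,-10,0],[0,0,-40,0],[0,0,-40,0],[0,0,0,0],[0,0,0,0]]]';  python3 -m inch '[[[45,0,-10,0],[50,0,0,0],[50,0,0,0],[50,0,0,0],[50,0,0,0],[50,0,0,0],[0,0,0,0]]]'; python3 - <<'E'
from h import *
s=read_camera('side');c=read_camera('top')
w=warp(c,.1,.46,.59,-.28,-.08)
a=cv2.resize(s['img'][220:340,270:410],None,fx=3.4,fy=3.4,interpolation=2)
b=cv2.convertScaleAbs(cv2.resize(w[::-1,::-1],(320,208),interpolation=2),alpha=1.7)
o=np.zeros((a.shape[0],a.shape[1]+320,3),np.uint8); o[:,:a.shape[1]]=a; o[:208,a.shape[1]:]=b
cv2.imwrite('pics/t.png',o)
E
```

```text
time: 34.4
tool_pos: [0.5238, -0.1793, 0.0968]
tool_rot: [3.138, 0.001, 1.551]
contact_force: [-1.7, 4.1, 15.0]
opening: 0.0007
time: 35.28
tool_pos: [0.5223, -0.1791, 0.1921]
tool_rot: [-3.14, -0.001, 1.551]
contact_force: [0.1, -0.3, -1.3]
opening: 0.0005
time: 36.15
tool_pos: [0.5275, 0.1185, 0.201]
tool_rot: [-3.138, -0.0, 1.555]
contact_force: [-0.7, -0.7, 1.1]
opening: 0.0005
```

View pics/t.png

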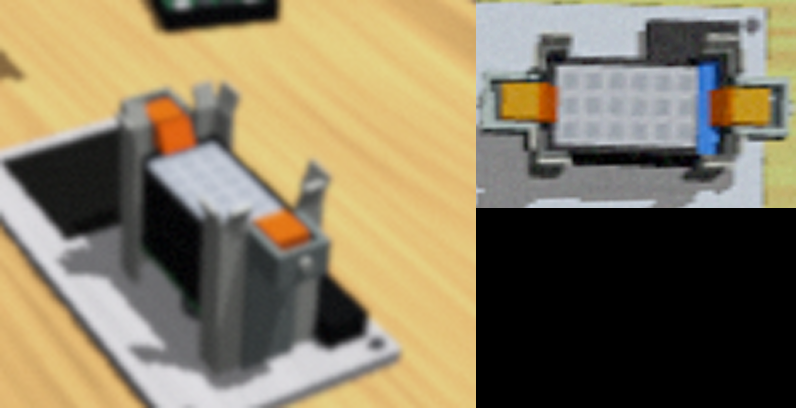

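Both catches sit over the cassette's ends, as at the start: near nose at (103,550), far nose at (107,715) in the right panel. As a numeric check, I compare the catch and bystander areas with the first pictures.

```bash
python3 - <<'E'
from h import *
np.set_printoptions(precision=4,suppress=True)
for n,cam in(('start',cv2.imread('pics/top0.png')),('now',None)):
    c=read_camera('top')
    if cam is not None: c['img']=cam
    for q,y in(('near',(-.15,-.09)),('far',(-.28,-.20))):
        w=warp(c,.1,.49,.56,*y); m=cv2.inRange(cv2.cvtColor(w,cv2.COLOR_BGR2HSV),(5,150,60),(25,255,255))
        m=cv2.morphologyEx(m,cv2.MORPH_OPEN,np.ones((5,5))); cols=np.where(m.sum(0)>5*255)[0]; print(n,q,y[0]+cols.min()/1000,y[0]+cols.max()/1000)
    print(n,'yellow',caprect(c,.115,.42,.6,.25,.39,(22,140,60),(35,255,255))[0])
c['img']
for l in('reel','board_tray'):
    p=place_of('top',l)[0]; print(l,p['conf'],onz(c,p['at'],0))
hand_in()
E
```

```text
start near -0.13 -0.097
start far -0.263 -0.22800000000000004
start yellow [0.4451 0.3142]
now near -0.13 -0.097
now far -0.263 -0.22800000000000004
now yellow [0.4452 0.3143]
reel 0.63 [ 0.4992 -0.4316  0.    ]
board_tray 0.82 [0.7524 0.2026 0.    ]
the job is handed in; nothing more can be done
```

The blue-capped cassette is loaded in the magazine, and I handed the job in at about 36 s on the robot's clock.

- **Tipping:** I took the cassette from the rack and stood it against the plate edge with its lid facing away. I let go and pushed it over. It lay lid up, overhanging the plate edge by about 24 mm, centred about 12 mm further out than the +117 mm you gave.
- **Pressing:** I gripped it again as it lay, set it in the magazine mouth and pressed it down with closed fingers. The highest force I read was about 15 N, and the lowest the cassette's top went was about 97 mm. That stays short of the bump stop.

**Last checks:**
- **Catches:** Both orange catches are back at exactly their starting positions in the top camera, over the ends of the new cassette.
- **Stock cassette:** In the last picture the new cassette sits lid up where the stock one was. I didn't check the stock cassette or the follower below it directly.
- **Yellow cassette:** It moved 0.1 mm, within measuring error.
- **Board tray:** The network places it within 3 mm of the start.
- **Reel:** The network reading is 7 mm off in x (confidence 0.63). Nothing went near it, so I take this as detector noise, but it is the one check that disagreed.
- **White cassette:** I didn't re-measure it, and nothing touched it.

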